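Find and release the latched axis key on the stage controller

TASK

One of the four identical push-push keys on the stage controller has been left latched down. Go along the row from left to right with a fingertip and tap each of the four lightly, without pressing any of them in far enough to switch it; then press the latched key so that it pops up, and leave all four keys up. Leave the loose things on and around the controller standing where they are; nothing is to be lifted or carried.

Things in the scene. Friction and masses are not known exactly. Their poses are not given: they have to be found in the camera images.
- console: Stage controller: grey desk console, 160 (x) x 280 (y) x 50 mm high, screwed to an aluminium base plate whose top is 13 mm above the bench. Origin: centre of its underside; x away from the robot, y left along the key row, z up; turned up to 17 degrees. Four keys at x = -45, y = +60, +20, -20, -60 mm. Behind the row: flat display, knob (16 mm high), joystick (55 mm high, 85 mm behind the row).
- cap_1 (a point): One of four identical square grey key caps, 22 x 22 mm; the numbers do not follow the order in the row, go by position. This point: centre of its flat top face, z up. The caps stand 40 mm apart in a row along the console's y axis, each in a fixed black bezel 30 x 30 mm. An up key's top is 63 mm above the console's origin, 10 mm above its bezel; a latched key's top is 5 mm lower.
- cap_2 (a point): One of four identical square grey key caps, 22 x 22 mm; the numbers do not follow the order in the row, go by position. This point: centre of its flat top face, z up. The caps stand 40 mm apart in a row along the console's y axis, each in a fixed black bezel 30 x 30 mm. An up key's top is 63 mm above the console's origin, 10 mm above its bezel; a latched key's top is 5 mm lower.
- cap_3 (a point): One of four identical square grey key caps, 22 x 22 mm; the numbers do not follow the order in the row, go by position. This point: centre of its flat top face, z up. The caps stand 40 mm apart in a row along the console's y axis, each in a fixed black bezel 30 x 30 mm. An up key's top is 63 mm above the console's origin, 10 mm above its bezel; a latched key's top is 5 mm lower.
- cap_4 (a point): One of four identical square grey key caps, 22 x 22 mm; the numbers do not follow the order in the row, go by position. This point: centre of its flat top face, z up. The caps stand 40 mm apart in a row along the console's y axis, each in a fixed black bezel 30 x 30 mm. An up key's top is 63 mm above the console's origin, 10 mm above its bezel; a latched key's top is 5 mm lower.
- key_1 (a joint): Travel straight down of the key under cap_1, m: 0 up, 0.005 latched, 0.0075 bottom stop. Push-push: pressed to the stop (past 7 mm) and let go, an up key stays latched at 5 mm and a latched one springs back to 0; let go sooner it returns to where it was. An up key starts to move at 1.5 to 2 N and switches at 4.5 N; a latched one starts at 3.5 N, switches at 4.5 N; more force only leans on the stop.
- key_2 (a joint): Travel straight down of the key under cap_2, m: 0 up, 0.005 latched, 0.0075 bottom stop. Push-push: pressed to the stop (past 7 mm) and let go, an up key stays latched at 5 mm and a latched one springs back to 0; let go sooner it returns to where it was. An up key starts to move at 1.5 to 2 N and switches at 4.5 N; a latched one starts at 3.5 N, switches at 4.5 N; more force only leans on the stop.
- key_3 (a joint): Travel straight down of the key under cap_3, m: 0 up, 0.005 latched, 0.0075 bottom stop. Push-push: pressed to the stop (past 7 mm) and let go, an up key stays latched at 5 mm and a latched one springs back to 0; let go sooner it returns to where it was. An up key starts to move at 1.5 to 2 N and switches at 4.5 N; a latched one starts at 3.5 N, switches at 4.5 N; more force only leans on the stop.
- key_4 (a joint): Travel straight down of the key under cap_4, m: 0 up, 0.005 latched, 0.0075 bottom stop. Push-push: pressed to the stop (past 7 mm) and let go, an up key stays latched at 5 mm and a latched one springs back to 0; let go sooner it returns to where it was. An up key starts to move at 1.5 to 2 N and switches at 4.5 N; a latched one starts at 3.5 N, switches at 4.5 N; more force only leans on the stop.
- thumbscrew_a: Loose steel thumbscrew standing on its 16 mm knurled head, thread up, 27 mm high, on the console's panel some 45 to 55 mm behind the middle of the key row. Leave it alone. Origin: centre of its underside.
- thumbscrew_b: Another such thumbscrew, standing on the panel about 50 mm beyond the left end key. Leave it alone. Origin: centre of its underside.
- post: Loose steel post, 12.7 mm in diameter, 40 mm high, standing upright on the panel about 53 mm beyond the right end key. Leave it alone. Origin: centre of its underside.
- mini_stage: Loose black translation stage, 60 x 60 x 24 mm, with a micrometer on its side, on the base plate beyond the console. Leave it alone. Origin: centre of its underside.
- parts_box: Loose pale parts box, 75 x 110 x 40 mm, on the base plate beyond the console. Leave it alone. Origin: centre of its underside.
- lens_mount: Loose lens in a black ring on a steel pedestal, 68 mm high, on the base plate beyond the console. Leave it alone. Origin: centre of its foot.
- caliper: Loose digital caliper, 200 mm long, 12 mm thick, lying to the left of the console. Leave it alone. Origin: under its middle.
- hex_driver: Loose hex driver, 200 mm long, 22 mm thick, lying to the right of the console. Leave it alone. Origin: under the front end of its grip.

How it is judged:
By the outcome, as a careful person would: the job done as asked, in the order asked, and still so for the second after the job is handed in, with the robot touching nothing.
It also fails if it takes over 45 s, if anything falls off the work surface, if the arm or the gripper's body presses on something with over 40 N, if the wrist force passes 120 N, or if a joint passes its speed limit or range.

ROBOT

A 6-joint arm with a two-finger parallel gripper is mounted at the origin on the work surface. World frame = base frame: x ahead of the robot, y to its left, z up, the work surface at z = 0. Lengths are in m, angles in rad, forces in N, time in s.
With the tool pointing down it reaches from about 0.3 to 0.775 m from the base axis. Payload 14.6 kg.
Tool frame: the origin (TCP) lies midway between the tips of the shut fingers; the grasp point (between the pads) lies 19 mm behind it (ctrl.tcp_to_grasp is the z of the grasp point in the tool frame, in m); z points along the fingers, y is the line along which they close (so a half turn about z gives the same grasp; the last joint's range is limited). The gripper opens to 94 mm and grips with 3 to 60 N. Pads are 16 mm wide; open, the fingers measure 119 mm over their backs; the gripper's body (75 mm by 177 mm) begins 78 mm behind the grasp point.
Start: joints at [-0.067, 0.3, 1.521, -0, 1.321, -0.067], TCP at [0.55, -0, 0.205] pointing down, gripper open.
Joint ranges: [-3.03, 3.03], [-0.79, 2.21], [0.23, 2.52], [-1.04, 4.18], [0, 3.07], [-2.55, 2.55]. Speed limits (rad/s): [2.22, 2.22, 2.57, 3.14, 3.14, 3.14].

INTERFACE

Orientations are given as [roll, pitch, yaw] about the fixed x, y, z axes, in that order (R = Rz(yaw) Ry(pitch) Rx(roll)).
In Python, from station import monitor, camera, ctrl gives the robot as it stands.
- The arm moves only by the tool apply_moves, never from a script. Its argument "plan" is one flat list of numbers, 4 for each row, row after row: the shift along the tool's x, y, z in mm, then the turn about the tool's z in rad. In form: [dx, dy, dz, spin, dx, dy, dz, spin, ...]. A call has 1 to 20 rows; each row shifts and turns the commanded pose from where the row before left it, along the tool's axes as they then stand; what a row does not reach is not made up. A row lasts 1/10 s, in which the tool goes at most 50 mm and 8.59 degrees, less where a joint would pass 70% of its speed; a pose out of reach is approached as far as the arm can. A call is refused whole if a number of a shift passes 50 or a number of a turn 0.15, either way. A call with a gripper value outside its range is refused whole. "hand" is the gripper command: -1 is shut, 1 is fully open, values between are in proportion, set as the call begins (left out, the last holds). The fingers move at their own pace and stop on an object; "squeeze" is the grip in N (left out, the last holds). Time passes only in rows, so rows that do not move let the fingers close. It gives the time, the measured TCP pose, the force, the opening and the grip force at its end, in the units of the state.
- monitor.get_obs(): the state, without advancing time (a new reading comes with each control period).
- camera(name): name is "scene" or "side" or "wrist"; returns a dict with "image" (384x512x3 uint8, red, green, blue), "range_z" (384x512 float32, m along the optical axis (not along the pixel's ray), 0 where there is no reading), "mtx" (3x3 intrinsics, pixels), "rvec" (rotation vector, rad) and "tvec" (3), from world to camera coordinates, as OpenCV has them. Camera axes: x right, y down, z forward; pixel columns grow to the right and rows downward; lengths in m; the calibration is good to about 2 mm. A picture is of the moment at which its call begins.
- ctrl.hand_in(): hands the job in; it is judged then, once.
The state is a dict: "time_s": time; "qpos": joint angles; "joint_vel": joint speeds; "tau": joint torques, N m; "ee_pos": TCP position; "eef_rot": TCP orientation; "force": force on the tool from outside, world axes, zero at the start; "moment": the same for the moment, N m; "grip_width": finger opening in m; "grip_force": force on a finger pad.
Only numpy, scipy, OpenCV 4.12 (cv2) and the standard library are available. Lean on these libraries where they do the work, as an engineer would, in place of code of your own. Each camera call takes 0.05 s, during which the arm holds its last target. There are 200 camera calls.

## Working session

There is one attempt and no reset: what is moved stays moved. The work goes in short steps, Python scripts to look and compute and a tool call to move; the robot and the scene stay as the last step left them, time stands still between calls to the robot, and variables do not carry over. Pictures are saved under pics/ and viewed, at most 10 in all, crops included, and the job is handed in when it is done.

Besides the shell and the picture viewer there is one more tool, called after "Emit:" by a JSON object that holds its "op" and its "data", one argument or row to a line. apply_moves: Moves the arm, as the interface text tells. Its arguments: {"type":"object","properties":{"plan":{"type":"array","items":{"type":"number"}},"hand":{"type":"number"},"squeeze":{"type":"number"}},"required":["plan"]}

```bash
mkdir -p pics; cat > h.py <<'E'
import numpy as np, cv2
from station import monitor, camera, ctrl
def cam(n):
    c=camera(n); R=cv2.Rodrigues(np.array(c["rvec"],float))[0]; t=np.array(c["tvec"],float).ravel()
    return c["image"],c["range_z"],np.array(c["mtx"]),R,t
def pts(rz,K,R,t):
    v,u=np.mgrid[:rz.shape[0],:rz.shape[1]]
    P=np.stack([(u-K[0,2])/K[0,0]*rz,(v-K[1,2])/K[1,1]*rz,rz],-1)
    return (P-t)@R
def ray(u,v,K,R,t,z):
    d=R.T@np.linalg.inv(K)@np.array([u,v,1.]); o=-R.T@t
    return o+d*(z-o[2])/d[2]
E
python3 - <<'E'
from h import *
o=monitor.get_obs(); print(o)
ims=[]
for n in("scene","wrist","side"):
    im,rz,K,R,t=cam(n); np.savez(f"{n}0.npz",im=im,rz=rz,K=K,R=R,t=t); print(n,-R.T@t,K[0,0])
    cv2.imwrite(f"pics/{n}0.png",cv2.resize(im[...,::-1],(768,576)))
E
```

```text
{'time_s': 0.0, 'qpos': array([-6.66127750e-02,  3.00472255e-01,  1.52156419e+00, -2.01857179e-05,
        1.32072554e+00, -6.65495652e-02]), 'joint_vel': array([-1.15615265e-03, -4.53913773e-04, -3.81222309e-05,  8.84531001e-05,
        3.81529630e-04, -2.11394852e-03]), 'tau': array([-1.53750298e-03, -5.31805658e+01, -3.52735734e+01,  7.07558286e-02,
        2.43994006e-02, -4.79655944e-05]), 'ee_pos': array([5.49736661e-01, 2.30328535e-06, 2.04892849e-01]), 'eef_rot': array([-3.14042460e+00, -5.82528598e-05,  1.57073809e+00]), 'force': array([-0.04343177,  0.09566719, -0.29091131]), 'moment': array([-0.00133531, -0.03559471,  0.02839827]), 'grip_force': 0.0, 'grip_width': 0.09418887975159665}
scene [ 1.12604545 -0.64953931  0.62056757] 356.8662171320103
wrist [0.54917596 0.07876248 0.38422974] 301.84473600219565
side [ 0.2240816  -0.55834271  0.64123415] 364.3987847881813
```

View pics/scene0.png

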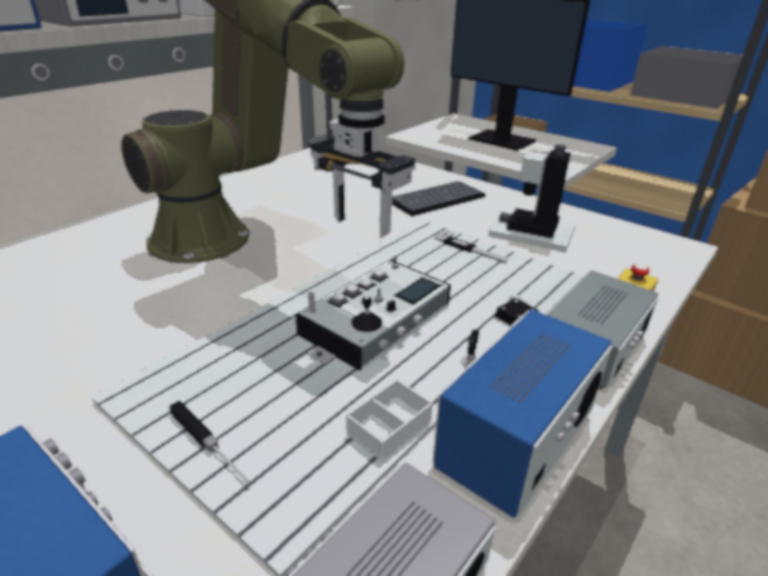

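View pics/wrist0.png

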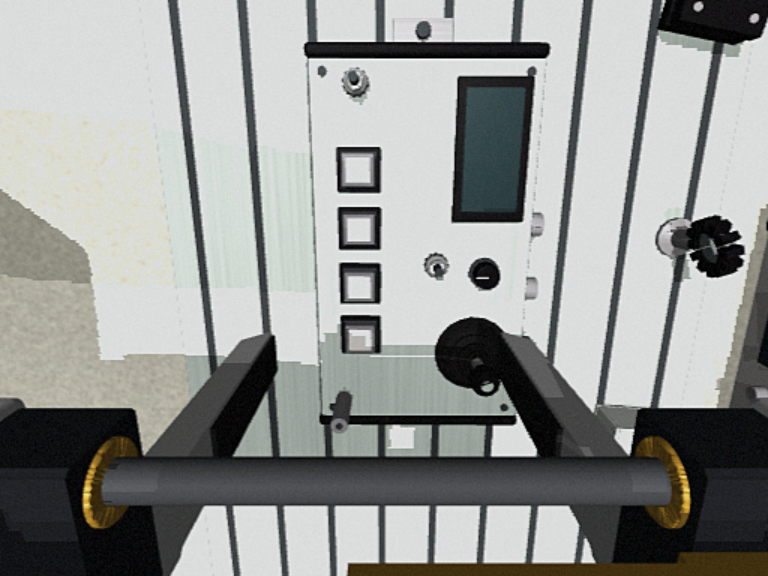

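The scene view shows the console nearly square to the base, with its key row on the robot side. The wrist view is 768 px wide, with the keys from left (+y) to right at (359,169), (360,228), (360,284) and (361,335). The thumbscrews are at (355,83) and (437,265), the post at (342,410). Next I'll locate the caps by mask, with height from depth and a second view.

```bash
python3 - <<'E'
from h import *
d=np.load("wrist0.npz"); im,rz,K,R,t=[d[k] for k in("im","rz","K","R","t")]
P=pts(rz,K,R,t)
g=cv2.cvtColor(im,cv2.COLOR_RGB2GRAY)
m=(g<70).astype(np.uint8); 
cs,h=cv2.findContours(m,cv2.RETR_CCOMP,cv2.CHAIN_APPROX_NONE)
for c,hh in zip(cs,h[0]):
    x,y,w,hg=cv2.boundingRect(c)
    if hh[3]<0 and 20<w<36 and 20<hg<36 and 150<x<210:
        mk=np.zeros_like(m); cv2.drawContours(mk,[c],-1,1,-1)
        ins=(cv2.erode(mk,np.ones((3,3)))>0)&(m==0)
        bz=(mk>0)&(m>0)
        inn=cv2.erode(ins.astype(np.uint8),np.ones((5,5)))>0
        v,u=np.nonzero(ins); (cx,cy),s,a=cv2.minAreaRect(c)
        zc=np.median(P[inn][:,2]); 
        print("bez",np.round([cx,cy,*s,a],1),ray(cx,cy,K,R,t,.063+.053).round(4),"cap",u.mean().round(1),v.mean().round(1),"z",zc.round(4),np.std(P[inn][:,2]).round(4),ray(u.mean(),v.mean(),K,R,t,zc).round(4),"bez z",np.median(P[bz][:,2]).round(4),"capI",g[inn].mean().round(), np.ptp(u),np.ptp(v))
pan=P[30:200,215:235]; print("panel z",np.median(pan[...,2]))
c=cv2.imread("pics/wrist0.png")[120:380,310:420]
s=np.load("side0.npz"); 
b=cv2.resize(c,None,fx=2.3,fy=2.3,interpolation=2)
a=s["im"][...,::-1]; a=cv2.resize(a,(512,384))
b=cv2.resize(c,(162,384)); cv2.imwrite("pics/mix.png",np.hstack([a,b]))
# project the caps into side
E
```

```text
panel z 0.06335961709708876
```

View pics/mix.png

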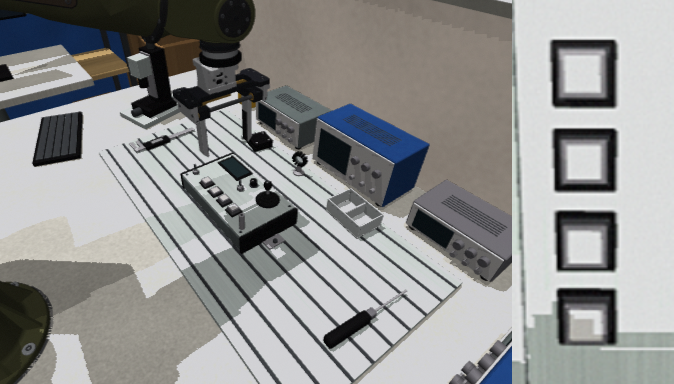

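The side view shows the key row at about (207,182) to (233,209). The crop shows four bezels; the third from the left has the whitest frame and the fourth lies in shadow. The threshold missed the bezels, so I'll loosen it and use depth.

```bash
cat > m.py <<'E'
from h import *
def run(name,d,ctr=None,r=14):
    im,rz,K,R,t=d; P=pts(rz,K,R,t); out=[]
    g=cv2.cvtColor(im,cv2.COLOR_RGB2GRAY)
    for i,(u,v) in enumerate(ctr):
        u,v=int(round(u)),int(round(v))
        p=P[v-r:v+r+1,u-r:u+r+1].reshape(-1,3); p=p[np.isfinite(p).all(1)]
        hi=p[(p[:,2]>.0683)&(p[:,2]<.085)]
        z=np.median(hi[:,2]) if len(hi) else 0
        q=hi[abs(hi[:,2]-z)<.0015]
        box=cv2.minAreaRect((q[:,:2]*1000).astype(np.float32)) if len(q)>4 else None
        bz=p[(p[:,2]>.0648)&(p[:,2]<.0675)]
        print(name,i,len(hi),"z",z.round(4),"std",hi[:,2].std().round(4),"box",np.round(box[0]+box[1],1) if box else None,round(box[2],1) if box else None,"bezz",len(bz))
E
python3 - <<'E'
from m import *
for n in("wrist","side","scene"):
    d=np.load(n+"0.npz"); d=[d[k] for k in("im","rz","K","R","t")]
    if n=="wrist":
        c=[(179.5,113),(180,152),(180,189.5),(180.5,223)]
        W=[ray(u,v,*d[2:],.076) for u,v in c]; print(np.round(W,4))
        g=cv2.cvtColor(d[0],cv2.COLOR_RGB2GRAY)
        print(g[113,155:206]); print(g[223,155:206]); print(g[95:245,180])
        print((pts(*d[1:])[95:245,180,2]*1000).round().astype(int))
        run(n,d,c)
    else:
        K,R,t=d[2:]; uv=[]
        for w in W:
            q=K@(R@w+t); uv.append(q[:2]/q[2])
        print(np.round(uv)); run(n,d,uv,9 if n=="side" else 6)
E
```

```text
[[ 0.4724  0.0738  0.076 ]
 [ 0.4702  0.0352  0.076 ]
 [ 0.4675 -0.0045  0.076 ]
 [ 0.4654 -0.0424  0.076 ]]
[220 223 223 219 222 218 222 219 216 222 229 196  41  59  62  60  50 146
 237 221 215 210 217 211 221 220 220 217 206 211 216 220 222 221 220 216
 214 216 211 220 218 216 211 210 211 217 214 209 210 214 220]
[220 221 218 218 217 221 219 222 217 223 220 223 230 229 236 231 186 152
 105  76  88  94  93  92  82  66 102 132 200 232 221 223 220 223 220 221
 218 221 218 221 220 219 219 219 218 223 218 220 219 216 225]
[220 221 220 219 219 219 222 219 221 220 217 223 219 221 220 223 225 221
 220 221 220 219 218 220 220 220 219 220 222 221 224 222 217 214 219 217
 216 215 218 216 221 216 217 215 216 217 213 217 214 211 219 215 215 217
 213 217 212 210 214 214 214 216 209 212 215 211 216 213 212 210 215 210
 213 212 211 213 209 207 212 208 211 213 211 207 210 206 208 206 210 209
 211 208 214 210 209 212 210 213 212 212 226 226 229 227 233 232 233 232
 232 234 235 233 234 235 238 195 214 216 171 184 182 184 146 164 168 140
 125  96  66  44  20   9  11   6  14   4  10  13   1  14   8   8
[... 306 characters left out ...]
  14  13  13  13  13
  13  13  13  13  12  12  13  13  14  12  14  13  13  13  13  13  12  14
  13  13  14  13  14  13  14  14  13  13  13  12  13  13  13  14  13  14
  13  13  12  13  12  12  14  13  13  13  13  14  13  12  14  15  13  12
 205 206 206 208 208 211 212 213 214 214 215 213 214 215 215 215 215 215
 215 216 216 216 215 217]Traceback (most recent call last):
  File "<stdin>", line 10, in <module>
  File "m.py", line 13, in run
    print(name,i,len(hi),"z",z.round(4),"std",hi[:,2].std().round(4),"box",np.round(box[0]+box[1],1) if box else None,round(box[2],1) if box else None,"bezz",len(bz))
                             ^^^^^^^
AttributeError: 'int' object has no attribute 'round'
```

I halved the picture scale wrongly (768/512 is 1.5), so I'll redo it.

```bash
sed -i 's/else 0$/else np.float64(0)/' m.py; python3 - <<'E'
from m import *
for n in("wrist","side","scene"):
    d=np.load(n+"0.npz"); d=[d[k] for k in("im","rz","K","R","t")]
    if n=="wrist":
        c=[(239.3,112.7),(240,152),(240,189.3),(240.7,223)]
        W=[ray(u,v,*d[2:],.076) for u,v in c]; print(np.round(W,4))
        run(n,d,c,13)
        g=cv2.cvtColor(d[0],cv2.COLOR_RGB2GRAY)
        cs,h=cv2.findContours((g<90).astype(np.uint8),cv2.RETR_CCOMP,cv2.CHAIN_APPROX_NONE)
        for q,hh in zip(cs,h[0]):
            x,y,w,k=cv2.boundingRect(q)
            if 220<x<246 and 90<y<230 and w>12 and k>9:
                b=cv2.minAreaRect(q); print("hole" if hh[3]>=0 else "bez",np.round([*b[0],*b[1],b[2]],1),ray(*b[0],*d[2:],.066).round(4),ray(*b[0],*d[2:],.076).round(4))
    else:
        K,R,t=d[2:]; uv=[]
        for w in W:
            q=K@(R@w+t); uv.append(q[:2]/q[2])
        print(np.round(uv)); run(n,d,uv,9 if n=="side" else 6)
E
```

```text
[[ 0.5315  0.0741  0.076 ]
 [ 0.5316  0.0352  0.076 ]
 [ 0.531  -0.0043  0.076 ]
 [ 0.5312 -0.0423  0.076 ]]
wrist 0 503 z 0.0761 std 0.0008 box [530.6  73.7  21.1  21. ] 89.8 bezz 204
wrist 1 444 z 0.0712 std 0.0008 box [530.2  33.8  22.   21. ] 89.6 bezz 265
wrist 2 426 z 0.0761 std 0.0013 box [530.   -5.8  21.2  21.1] 90.0 bezz 263
wrist 3 433 z 0.0761 std 0.002 box [529.8 -46.2  21.7  20.9] 89.8 bezz 214
bez [240.  222.5  25.   26.   90. ] [ 0.5298 -0.0457  0.066 ] [ 0.5304 -0.0418  0.076 ]
hole [239.5 225.   21.   18.   -0. ] [ 0.5292 -0.0487  0.066 ] [ 0.5298 -0.0447  0.076 ]
bez [239.5 188.   26.   27.   90. ] [ 0.5299 -0.0055  0.066 ] [ 0.5305 -0.0028  0.076 ]
hole [239.5 191.   20.   21.   90. ] [ 0.5298 -0.0089  0.066 ] [ 0.5304 -0.0061  0.076 ]
bez [239.  151.5  27.   28.   90. ] [0.53   0.0343 0.066 ] [0.5306 0.0357 0.076 ]
hole [239.  152.5  21.   22.   90. ] [0.5299 0.0333 0.066 ] [0.5305 0.0347 0.076 ]
bez [238.5 113.   30.   29.   90. ] [0.5301 0.0736 0.066 ] [0.5307 0.0738 0.076 ]
hole [237.5 112.5  23.   23.   -0. ] [0.5291 0.0741 0.066 ] [0.5297 0.0743 0.076 ]
[[206. 179.]
 [214. 187.]
 [223. 197.]
 [232. 206.]]
side 0 92 z 0.0755 std 0.0027 box [531.4  89.9  60.7  21.7] 87.4 bezz 72
side 1 129 z 0.0723 std 0.0028 box [531.1  41.4  21.3  43.2] 1.9 bezz 67
side 2 143 z 0.0751 std 0.0029 box [530.6 -17.5  43.8  21.9] 89.3 bezz 71
side 3 147 z 0.0758 std 0.0028 box [530.5 -34.1  51.9  22.2] 87.5 bezz 79
[[253. 181.]
 [244. 186.]
 [235. 191.]
 [226. 196.]]
scene 0 45 z 0.0748 std 0.0023 box [532.   70.8  22.9  21.6] 87.8 bezz 17
scene 1 49 z 0.0709 std 0.0023 box [533.6  40.7  38.3  23. ] 84.5 bezz 21
scene 2 58 z 0.0746 std 0.0028 box [532.2  -8.4  22.9  19.1] 73.8 bezz 28
scene 3 67 z 0.0747 std 0.0024 box [531.  -36.2  21.3  51.2] 5.6 bezz 24
```

The caps sit at x≈0.530 and y≈0.0737, 0.0337, -0.006 and -0.046. That gives the expected 40 mm pitch and 21–22 mm size. Up tops are at z=0.076, and the second from the left is at 0.071 in all three views, so it is the latched one. I'll shut the hand and go above key 1.

Emit:
{"op": "apply_moves", "data": {
  "plan": [9.2, -2.4, 0, 0, 9.2, -2.4, 0, 0, 9.2, -2.4, 0, 0, 9.2, -2.4, 0, 0, 9.2, -2.4, 0, 0, 9.2, -2.4, 0, 0, 9.2, -2.4, 0, 0, 9.2, -2.4, 0, 0, 0, 0, 10, 0, 0, 0, 10, 0, 0, 0, 10, 0, 0, 0, 10, 0, 0, 0, 10, 0, 0, 0, 10, 0, 0, 0, 10, 0, 0, 0, 0, 0, 0, 0, 0, 0],
  "hand": -1,
  "squeeze": 10
}}

```text
time_s: 1.85
ee_pos: [0.5308, 0.0736, 0.1354]
eef_rot: [-3.141, 0.0, 1.571]
force: [0.3, 0.2, 0.5]
grip_width: 0.0005
grip_force: 0.0
```

Emit:
{"op": "apply_moves", "data": {
  "plan": [0, 0, 10, 0, 0, 0, 10, 0, 0, 0, 10, 0, 0, 0, 10, 0, 0, 0, 10, 0, 0, 0, 4, 0, 0, 0, 0, 0, 0, 0, 0, 0, 0, 0, 0, 0]
}}

```text
time_s: 2.75
ee_pos: [0.5311, 0.0736, 0.0819]
eef_rot: [3.141, -0.0, 1.571]
force: [-0.7, -1.0, -0.2]
grip_width: 0.0004
grip_force: 0.0
```

```bash
python3 - <<'E'
from h import *
o=monitor.get_obs(); print(o["ee_pos"],o["force"])
a,rz,K,R,t=cam("wrist"); q=K@(R@o["ee_pos"]+t); print("tcp px",q[:2]/q[2])
b=cam("side")[0]
b=cv2.resize(b[130:250,140:300],(512,384),interpolation=2)
cv2.imwrite("pics/near1.png",cv2.resize(np.hstack([a,b]),None,fx=.78,fy=.78)[...,::-1])
for _ in range(4): print(monitor.get_obs()["force"])
E
```

```text
[0.53105755 0.07362459 0.08190938] [-0.70448908 -1.00489367 -0.23788041]
tcp px [258.09671883 235.06941116]
[-0.4908491   0.108907   -0.49791151]
[-0.4908491   0.108907   -0.49791151]
[-0.4908491   0.108907   -0.49791151]
[-0.4908491   0.108907   -0.49791151]
```

View pics/near1.png

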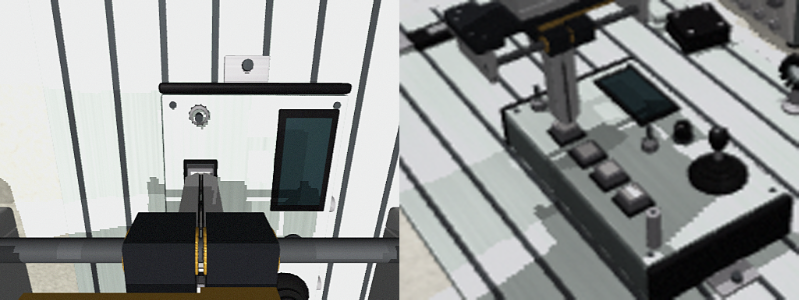

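The wrist picture shows the shut fingers centred on the left key, with the bezel at about (200,170). The side picture shows the fingertip just above it, clear of the thumbscrew. Now I'll tap key 1, about 2 mm in.

Emit:
{"op": "apply_moves", "data": {
  "plan": [0, 0, 2, 0, 0, 0, 2, 0, 0, 0, 1, 0, 0, 0, 1, 0, 0, 0, 1, 0, 0, 0, 1, 0, 0, 0, 0, 0, 0, 0, 0, 0]
}}

```text
time_s: 3.65
ee_pos: [0.5307, 0.0736, 0.0735]
eef_rot: [-3.141, 0.0, 1.571]
force: [-2.7, 0.4, 2.2]
grip_width: 0.0005
grip_force: 1.4
```

Contact at about 2.2 N and 2.5 mm of travel, well short of switching. I'll lift and go above key 2 (latched).

Emit:
{"op": "apply_moves", "data": {
  "plan": [0, 0, -3, 0, 0, 0, -5, 0, 0, 0, -5, 0, -8, 0, 0, 0, -8, 0, 0, 0, -8, -0.3, 0, 0, -8, 0, 0, 0, -8, 0, 0, 0, 0, 0, 4, 0, 0, 0, 4, 0, 0, 0, 3, 0, 0, 0, 0, 0, 0, 0, 0, 0]
}}

```text
time_s: 4.95
ee_pos: [0.5305, 0.0338, 0.0753]
eef_rot: [-3.141, -0.0, 1.571]
force: [0.6, -0.7, -0.7]
grip_width: 0.0005
grip_force: 0.0
```

Emit:
{"op": "apply_moves", "data": {
  "plan": [0, 0, 1, 0, 0, 0, 1, 0, 0, 0, 1, 0, 0, 0, 0.5, 0, 0, 0, 0, 0]
}}

```text
time_s: 5.45
ee_pos: [0.5304, 0.0336, 0.0719]
eef_rot: [-3.141, -0.0, 1.571]
force: [-0.4, -0.1, -0.7]
grip_width: 0.0004
grip_force: 0.0
```

Emit:
{"op": "apply_moves", "data": {
  "plan": [0, 0, 0.5, 0, 0, 0, 0, 0]
}}

```text
time_s: 5.65
ee_pos: [0.5305, 0.0336, 0.0714]
eef_rot: [-3.142, -0.0, 1.571]
force: [-0.6, 0.1, 0.6]
grip_width: 0.0005
grip_force: 0.0
```

Emit:
{"op": "apply_moves", "data": {
  "plan": [0, 0, 0.4, 0, 0, 0, 0, 0]
}}

```text
time_s: 5.85
ee_pos: [0.5305, 0.0336, 0.0712]
eef_rot: [3.142, -0.0, 1.571]
force: [-1.4, -0.5, 3.5]
grip_width: 0.0006
grip_force: 1.6
```

Clear contact at 3.5 N with under 0.5 mm of travel, so key 2 is tapped and not switched. Now key 3.

Emit:
{"op": "apply_moves", "data": {
  "plan": [0, 0, -3, 0, 0, 0, -6, 0, 0, 0, -6, 0, -8, 0, 0, 0, -8, 0, 0, 0, -8, -0.3, 0, 0, -8, 0, 0, 0, -7.7, 0, 0, 0, 0, 0, 4, 0, 0, 0, 4, 0, 0, 0, 1, 0, 0, 0, 1, 0, 0, 0, 1, 0, 0, 0, 1, 0, 0, 0, 0, 0, 0, 0, 0, 0]
}}

```text
time_s: 7.45
ee_pos: [0.5302, -0.006, 0.0742]
eef_rot: [3.141, -0.0, 1.571]
force: [-1.6, 1.7, 2.3]
grip_width: 0.0009
grip_force: 1.3
```

Key 3 is tapped: 2.3 N and about 1.9 mm. Now key 4, the same way.

Emit:
{"op": "apply_moves", "data": {
  "plan": [0, 0, -3, 0, 0, 0, -5, 0, 0, 0, -4, 0, -8, 0, 0, 0, -8, 0, 0, 0, -8, -0.3, 0, 0, -8, 0, 0, 0, -8, 0, 0, 0, 0, 0, 4, 0, 0, 0, 4, 0, 0, 0, 1, 0, 0, 0, 1, 0, 0, 0, 1, 0, 0, 0, 1, 0, 0, 0, 0, 0, 0, 0, 0, 0]
}}

```text
time_s: 9.05
ee_pos: [0.5299, -0.046, 0.0742]
eef_rot: [3.141, -0.0, 1.571]
force: [-1.3, 1.8, 2.2]
grip_width: 0.0007
grip_force: 1.3
```

Key 4 is tapped. I'll lift, return over key 2, and stop above it.

Emit:
{"op": "apply_moves", "data": {
  "plan": [0, 0, -3, 0, 0, 0, -6, 0, 0, 0, -6, 0, 10, 0, 0, 0, 10, 0, 0, 0, 10, 0, 0, 0, 10, 0.3, 0, 0, 10, 0.3, 0, 0, 10, 0, 0, 0, 10, 0, 0, 0, 9.7, 0, 0, 0, 0, 0, 5, 0, 0, 0, 5, 0, 0, 0, 3, 0, 0, 0, 0, 0]
}}

```text
time_s: 10.55
ee_pos: [0.5302, 0.0332, 0.0753]
eef_rot: [-3.14, 0.0, 1.57]
force: [-0.5, -0.7, -0.6]
grip_width: 0.0005
grip_force: 0.0
```

Emit:
{"op": "apply_moves", "data": {
  "plan": [0, 0, 1.5, 0, 0, 0, 1.5, 0, 0, 0, 1, 0, 0, 0, 1, 0, 0, 0, 0.8, 0, 0, 0, 0.8, 0, 0, 0, 0.4, 0, 0, 0, 0, 0]
}}

```text
time_s: 11.35
ee_pos: [0.5306, 0.0336, 0.0692]
eef_rot: [3.141, 0.0, 1.571]
force: [-0.9, -0.4, 3.7]
grip_width: 0.0003
grip_force: 2.2
```

Emit:
{"op": "apply_moves", "data": {
  "plan": [0, 0, 0.5, 0, 0, 0, 0.5, 0, 0, 0, 0, 0]
}}

```text
time_s: 11.65
ee_pos: [0.5306, 0.0336, 0.0686]
eef_rot: [3.141, 0.0, 1.571]
force: [-4.3, -0.9, 10.4]
grip_width: 0.0005
grip_force: 5.3
```

At the stop (10 N). I'll lift away and move clear.

Emit:
{"op": "apply_moves", "data": {
  "plan": [0, 0, -2, 0, 0, 0, -4, 0, 0, 0, -6, 0, 0, 0, -10, 0, 0, 0, -10, 0, 0, 0, -10, 0, 0, 0, -10, 0, 0, 0, -15, 0, 0, 0, -15, 0, 0, 0, -15, 0, 0, 0, -15, 0, 0, 0, -15, 0, 0, -10, -10, 0, -15, 0, 0, 0, -15, 0, 0, 0, -15, 0, 0, 0, 0, 0, 0, 0, 0, 0, 0, 0]
}}

```text
time_s: 13.45
ee_pos: [0.5205, -0.012, 0.2047]
eef_rot: [-3.141, -0.0, 1.569]
force: [0.4, 0.5, -0.1]
grip_width: 0.0003
grip_force: 0.0
```

```bash
python3 - <<'E'
from m import *
print(monitor.get_obs()["ee_pos"])
W=[(.5306,.0737,.076),(.5303,.0337,.076),(.53,-.006,.076),(.5298,-.046,.076)]
for n in("side","scene","wrist"):
    d=cam(n); K,R,t=d[2:]; uv=[]
    for w in W:
        q=K@(R@np.array(w)+t); uv.append(q[:2]/q[2])
    P=pts(*d[1:])
    for w in W:
        k=(abs(P[...,0]-w[0])<.008)&(abs(P[...,1]-w[1])<.008)&(P[...,2]<.09)&(P[...,2]>.05)
        print(n,k.sum(),np.median(P[k][:,2]).round(4) if k.any() else None)
    if n=="wrist": a=d[0]
    if n=="side": b=cv2.resize(d[0][130:250,140:300],(512,384),interpolation=2)
cv2.imwrite("pics/end.png",cv2.resize(np.hstack([a,b]),None,fx=.78,fy=.78)[...,::-1])
E
```

```text
[ 0.52046203 -0.01195804  0.20466022]
side 26 0.0766
side 30 0.0772
side 28 0.0767
side 36 0.0772
scene 14 0.0758
scene 14 0.0757
scene 14 0.0757
scene 17 0.0757
wrist 288 0.0763
wrist 254 0.0764
wrist 223 0.0763
wrist 195 0.0764
```

View pics/end.png

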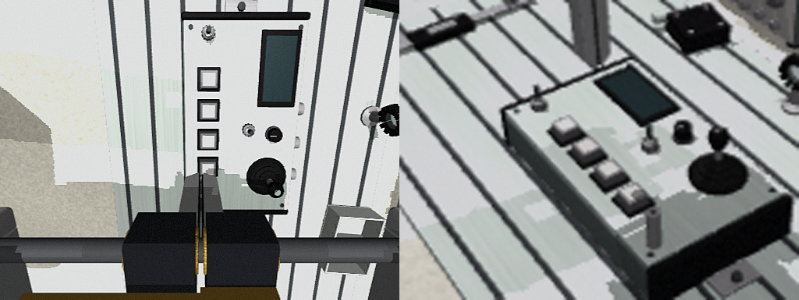

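All four keys stand up at z=0.076 in three views. The thumbscrews and post are standing where they were: (208,32), (249,130) in the wrist half, post at (653,230) in the side half.

```bash
python3 -c "
from station import ctrl; print(ctrl.hand_in())"
```

```text
the job is handed in; nothing more can be done
None
```

The job is handed in: I tapped all four keys lightly from left to right, then pressed the latched one (second from the left) so it popped up; all four are up, and both thumbscrews and the post still stand in place.

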